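Fit a roll-cage U-bolt over the rail and into its bracket

TASK

Take the U-bolt with the orange tab out of its stand and put it over the steel rail in the blue jig so that both legs go down through the two holes of the yellow bracket plate, which may sit a little to either side along the rail. Feel for the holes gently, then press the bolt home against the spring clips until its bar bears lightly on the rail without driving the rail deep into its rubber pads, and let go. Leave the green-tabbed bolt and everything else alone.

Things in the scene. Friction and masses are not known exactly. Their poses are not given: they have to be found in the camera images.
- jig: Blue bench jig, base 270 x 130 x 12 mm, fixed to the bench; origin at the centre of its underside, z up, x along the rail, y across it. Over its centre line runs a level steel rail, 34 mm in diameter, 280 mm long; under the rail lies a yellow bracket plate on two guides. It looks and works the same turned half round.
- rail_mean (a point): Point fixed to the jig, 117 mm above its origin: the mean height of the rail's crown (top). The cradle height is set differently each time, so the real unloaded crown is 8 mm lower to 8 mm higher, not measured. The rail is sprung: about 1 N starts it down, then 4 N more per mm.
- plate_mean (a point): Point fixed to the jig, 70 mm above its origin, level with the top of the bracket plate (90 mm along x, 100 along y, 6 thick). Its two round 11.5 mm holes lie at jig y = +23 and -23 mm, on one line across the rail. The plate lies loose: the hole line is up to 14 mm either way from here along jig x, unmeasured (visible from above beside the rail); it shifts if pushed along x with over 9 N.
- clips (a point): Point fixed to the jig, 50 mm above its origin, between two spring clips under the holes. They wedge open while the leg tips pass 6 to 24 mm below the plate's top and then drag on the legs, and hold the bolt down when released. Pushing the bolt through takes up to about 15 N, then a steady 4 to 9 N until the bar meets the rail. Seated, the tips are 32 to 52 mm below the plate's top; nothing else is in their way.
- u_bolt: Square steel U-bolt, 0.11 to 0.22 kg. Legs 8 mm thick, tapered to 4 mm in the last 5 mm, 46 mm apart (centres) along its y, 38 mm gap. Origin midway between the leg tips, z up the legs. 8 mm bar across the top: z 87 to 95 mm. Orange tab on the bar: z 95 to 131 mm, 10 mm thick (x), 34 mm wide (y). Symmetric by a half turn. Starts upright, slightly loose, tips 8 mm over the bench.
- u_grip (a point): Point to grip on the orange tab, 118 mm above the leg tips (31 mm above the bar's underside), on the bolt's centre line; close the fingers across the 10 mm thickness (along its x). Gripped here, fingertips clear the rail.
- u_seat (a point): Middle of the underside of the U-bolt's bar, 87 mm above the leg tips: the face that comes to bear on the rail's crown.
- u_stand: Grey plastic stand of the orange-tabbed U-bolt, 45 x 85 x 55 mm, fixed; origin at the centre of its underside, the two pockets 47 mm deep, lie along its y.
- rail (a joint): How far the rail has been pressed down into its rubber pads, m: 0 unloaded, 0.007 at the most. About 1 to 3 mm is a light, proper bearing; over 4 mm is too hard.
- narrow_bolt: A narrower U-bolt with a green tab (legs 33 mm apart), too narrow for the rail; standing in its own stand, to be left there.
- narrow_stand: Grey stand of the green-tabbed bolt, 45 x 85 x 55 mm, fixed; origin at the centre of its underside. Bolt and tab reach 139 mm above the bench.
- jar_a: Amber glass jar, 72 mm across, 95 mm high, bystander; origin at the centre of its base.
- jar_b: Clear glass jar, 72 mm across, 95 mm high, bystander; origin at the centre of its base.
- wrench: Wrench lying on the bench, bystander.
- screwdriver: Screwdriver lying on the bench, bystander.
- castor_ring: Black rubber castor ring, 60 mm across, 18 mm high, bystander.
Mind the look-alikes: they are no part of the job. Leave any red look-alike of the u_bolt alone.

How it is judged:
By the outcome, as a careful person would: the job done as asked, in the order asked, and still so for the second after the job is handed in, with the robot touching nothing.
It also fails if it takes over 67 s, if anything falls off the work surface, if the arm or the gripper's body presses on something with over 40 N, if the wrist force passes 120 N, or if a joint passes its speed limit or range.

ROBOT

A 6-joint arm with a two-finger parallel gripper is mounted at the origin on the work surface. World frame = base frame: x ahead of the robot, y to its left, z up, the work surface at z = 0. Lengths are in m, angles in rad, forces in N, time in s.
With the tool pointing down it reaches from about 0.225 to 0.875 m from the base axis. Payload 3.4 kg.
Tool frame: the origin (TCP) lies midway between the tips of the shut fingers; the grasp point (between the pads) lies 19 mm behind it (pinch_z is the distance from the TCP to the grasp point, in m); z points along the fingers, y is the line along which they close (so a half turn about z gives the same grasp; the last joint's range is limited). The gripper opens to 85 mm and grips with 20 to 120 N. Pads are 22 mm wide; open, the fingers measure 114 mm over their backs; the gripper's body (76 mm by 85 mm) begins 54 mm behind the grasp point. The pads swing forward as they close: fully open they stand 13 mm farther back than shut.
Start: joints at [-0.121, 0.276, 1.505, -0, 1.361, -0.121], TCP at [0.575, -0, 0.231] pointing down, gripper open.
Joint ranges: [-2.89, 2.89], [-0.75, 2.08], [0.22, 2.7], [-1.18, 4.32], [0.11, 2.71], [-2.7, 2.7]. Speed limits (rad/s): [2.57, 2.57, 3.14, 3.14, 3.14, 3.14].

INTERFACE

Orientations are given as a unit quaternion [w, x, y, z].
In Python, from rig import get_state, get_image, sign_off, pinch_z gives the robot as it stands.
- The arm moves only by the tool send_rows, never from a script. Its argument "steps" is one flat list of numbers, 5 for each row, row after row: the gripper's target within -1 to 1 (fully open at 1, half-way at 0, shut at -1), then the shift along the tool's x, y, z in cm, then the turn about the tool's z in degrees. In form: [gripper, x, y, z, roll, gripper, x, y, z, roll, ...]. A call has 1 to 12 rows; each row shifts and turns the commanded pose from where the row before left it, along the tool's axes as they then stand; what a row does not reach is not made up. A row lasts 1/10 s, in which the tool goes at most 50 mm and 8.59 degrees, less where a joint would pass 70% of its speed; a pose out of reach is approached as far as the arm can. A call is refused whole if a number of a shift passes 5 or a number of a turn 8.59, either way. A call with a gripper value outside its range is refused whole. The fingers move at their own pace and stop on an object; "newtons" is the grip in N (left out, the last holds). Time passes only in rows, so rows that do not move let the fingers close. It gives the time, the measured TCP pose, the force, the opening and the grip force at its end, in the units of the state.
- get_state(): the state, without advancing time (a new reading comes with each control period).
- get_image(name): name is "scene" or "side" or "wrist"; returns a dict with "color" (384x512x3 uint8, red, green, blue), "mtx" (3x3 intrinsics, pixels), "T" (4x4, takes a point from camera to world coordinates); the wrist camera has in their place "mount" (4x4, takes a point from camera to tool coordinates, whose origin is the TCP and whose axes are the flange's). Camera axes: x right, y down, z forward; pixel columns grow to the right and rows downward; lengths in m; the calibration is good to about 2 mm. A picture is of the moment at which its call begins: read the wrist's pose just before it. There is no depth.
- sign_off(): hands the job in; it is judged then, once.
The state is a dict: "clock": time; "qpos": joint angles; "qd": joint speeds; "effort": joint torques, N m; "position": TCP position; "ee_rot": TCP orientation; "contact_force": force on the tool from outside, world axes, zero at the start; "moment": the same for the moment, N m; "width": finger opening in m; "gripper_force": force on a finger pad.
Only numpy, scipy, OpenCV 4.12 (cv2) and the standard library are available. Lean on these libraries where they do the work, as an engineer would, in place of code of your own. Each camera call takes 0.05 s, during which the arm holds its last target. There are 200 camera calls.

## Working session

There is one attempt and no reset: what is moved stays moved. The work goes in short steps, Python scripts to look and compute and a tool call to move; the robot and the scene stay as the last step left them, time stands still between calls to the robot, and variables do not carry over. Pictures are saved under pics/ and viewed, at most 10 in all, crops included, and the job is handed in when it is done.

Besides the shell and the picture viewer there is one more tool, called after "Call:" as a command line: name --argument value ..., lists and objects as JSON in quotes. send_rows: Moves the arm, as the interface text tells. Its arguments: {"type":"object","properties":{"steps":{"type":"array"},"newtons":{"type":"number"}},"required":["steps"]}

```bash
mkdir -p pics; ls; cat > h.py <<'E'
import numpy as np, cv2
from rig import get_state, get_image, pinch_z
from scipy.spatial.transform import Rotation as R
def tool():
    s=get_state(); q=s["ee_rot"]; T=np.eye(4); T[:3,:3]=R.from_quat([q[1],q[2],q[3],q[0]]).as_matrix(); T[:3,3]=s["position"]; return T
def grab(n):
    Tt=tool(); im=get_image(n); T=im["T"] if n!="wrist" else Tt@np.array(im["mount"])
    return im["color"],np.array(im["mtx"]),np.array(T)
def onplane(px,K,T,z):
    px=np.atleast_2d(px).astype(float); d=np.c_[px,np.ones(len(px))]@np.linalg.inv(K).T@T[:3,:3].T
    o=T[:3,3]; return o+d*((z-o[2])/d[:,2])[:,None]
def proj(P,K,T):
    c=(np.atleast_2d(P)-T[:3,3])@T[:3,:3]; u=c@K.T; return u[:,:2]/u[:,2:]
E
python3 - <<'E'
from h import *
print(pinch_z, get_state())
ims=[]
for n in("scene","side","wrist"):
    c,K,T=grab(n); cv2.imwrite(f"pics/{n}0.png",c[...,::-1]); np.savez(f"{n}0.npz",c=c,K=K,T=T); print(n,K.round(1).tolist(),T.round(3).tolist())
a=cv2.imread("pics/scene0.png");b=cv2.imread("pics/side0.png")
cv2.imwrite("pics/both.png",cv2.resize(np.vstack([a,b]),None,fx=.78,fy=.78))
E
```

```text
pics
0.0187 {'clock': 0.0, 'qpos': array([-1.21003837e-01,  2.76591612e-01,  1.50615391e+00,  7.53721085e-06,
        1.36070982e+00, -1.21003477e-01]), 'qd': array([-4.01235620e-05, -9.81045112e-04, -1.43957442e-04, -9.18445424e-04,
       -8.05231009e-04, -1.26327927e-04]), 'effort': array([ 6.20495921e-04, -4.16768074e+01, -2.45808578e+01, -1.52056768e-04,
        1.11346930e-02,  1.69860516e-05]), 'position': array([5.74457180e-01, 6.11172632e-05, 2.30433374e-01]), 'ee_rot': array([-7.35509702e-04,  7.07107160e-01,  7.07105789e-01, -5.71348908e-04]), 'contact_force': array([-0.29282377, -0.36525232,  0.88105616]), 'moment': array([ 0.04932303, -0.03445268, -0.00407287]), 'gripper_force': 0.0, 'width': 0.0854427564047776}
scene [[462.0, 0.0, 250.4], [0.0, 462.0, 191.3], [0.0, 0.0, 1.0]] [[0.17, 0.782, -0.599, 1.443], [0.986, -0.135, 0.102, -0.153], [-0.001, -0.608, -0.794, 1.272], [0.0, 0.0, 0.0, 1.0]]
side [[348.0, 0.0, 254.8], [0.0, 348.0, 199.5], [0.0, 0.0, 1.0]] [[0.969, -0.15, 0.197, 0.37], [-0.247, -0.649, 0.72, -0.657], [0.02, -0.746, -0.666, 0.691], [0.0, 0.0, 0.0, 1.0]]
wrist [[331.5, 0.0, 259.2], [0.0, 331.5, 193.7], [0.0, 0.0, 1.0]] [[1.0, -0.0, -0.002, 0.575], [-0.001, -0.951, -0.309, 0.079], [-0.001, 0.309, -0.951, 0.373], [0.0, 0.0, 0.0, 1.0]]
```

View pics/scene0.png

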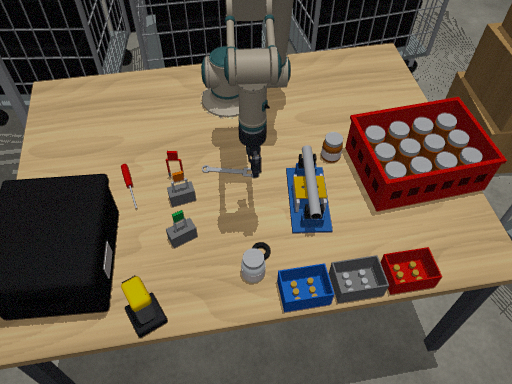

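View pics/side0.png

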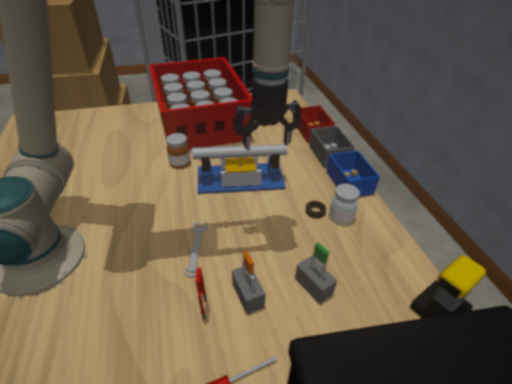

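Candidates for the wanted bolt:
- Orange tab: scene (179,177), side (249,262). This is the one I choose.
- Green tab: scene (180,216), side (320,252). This is the narrow bolt.
- Red look-alike: scene (174,160), side (202,290).

The jig is at scene (310,195).

```bash
cat > m.py <<'E'
from h import *
S=np.load("scene0.npz");D=np.load("side0.npz")
def comp(c,lo,hi,roi,morph=0):
    x0,y0,x1,y1=roi; hsv=cv2.cvtColor(c,cv2.COLOR_RGB2HSV); m=cv2.inRange(hsv,lo,hi); k=np.zeros_like(m); k[y0:y1,x0:x1]=m[y0:y1,x0:x1]
    n,l,s,ce=cv2.connectedComponentsWithStats(k); i=1+np.argmax(s[1:,4]); return (l==i).astype(np.uint8),ce[i],s[i]
ms,a,s1=comp(S["c"],(8,150,120),(20,255,255),(165,165,195,195)); md,b,s2=comp(D["c"],(8,150,120),(20,255,255),(235,245,265,280))
print("orange",a,s1,b,s2)
def tri(a,b):
    A=[];B=[]
    for M,p in((S,a),(D,b)):
        d=M["T"][:3,:3]@np.linalg.inv(M["K"])@[*p,1]; d/=np.linalg.norm(d); P=np.eye(3)-np.outer(d,d); A.append(P);B.append(P@M["T"][:3,3])
    return np.linalg.lstsq(np.vstack(A),np.hstack(B),rcond=None)[0]
print("tab centre",tri(a,b).round(4))
for nm,M,roi in(("scene",S,(275,130,345,240)),("side",D,(185,140,295,200))):
    m,c,s=comp(M["c"],(100,120,50),(125,255,255),roi)
    h=cv2.convexHull(cv2.findContours(m,0,1)[0][0] if 0 else np.argwhere(m)[:,::-1].astype(np.int32))
    P=onplane(h[:,0],M["K"],M["T"],.012)[:,:2].astype(np.float32); print("jig",nm,s,cv2.minAreaRect(P*1000))
# stand top by grey mask
for nm,M,roi in(("scene",S,(160,165,205,210)),("side",D,(225,250,275,315))):
    m,c,s=comp(M["c"],(0,0,60),(179,60,190),roi); h=cv2.convexHull(np.argwhere(m)[:,::-1].astype(np.int32))
    P=onplane(h[:,0],M["K"],M["T"],.0275)[:,:2].astype(np.float32); print("stand",nm,s,cv2.minAreaRect(P*1000))
x=S["c"][140:240,130:350];y=D["c"][225:325,180:350]
cv2.imwrite("pics/crop.png",np.hstack([cv2.resize(x[:,20:90],(350,500),interpolation=2),cv2.resize(y[:,10:90],(400,500),interpolation=2)])[...,::-1])
E
python3 m.py
```

```text
orange [176.80645161 172.87096774] [172 171  11   5  31] [247.7625 257.125 ] [243 251  11  14  80]
tab centre [ 0.4759 -0.2259  0.1395]
jig scene [ 287  163   45   70 1094] ((541.7260131835938, 198.3313446044922), (128.6065673828125, 292.99981689453125), 81.93885040283203)
jig side [199 164  85  28 807] ((552.3857421875, 189.58847045898438), (125.2919921875, 258.45001220703125), 82.52374267578125)
stand scene [167 178  28  20 311] ((444.57147216796875, -225.73194885253906), (75.4259262084961, 90.50916290283203), 0.02111235447227955)
stand side [232 266  33  45 698] ((482.53387451171875, -221.08206176757812), (49.05634689331055, 115.84542846679688), 11.659278869628906)
```

View pics/crop.png

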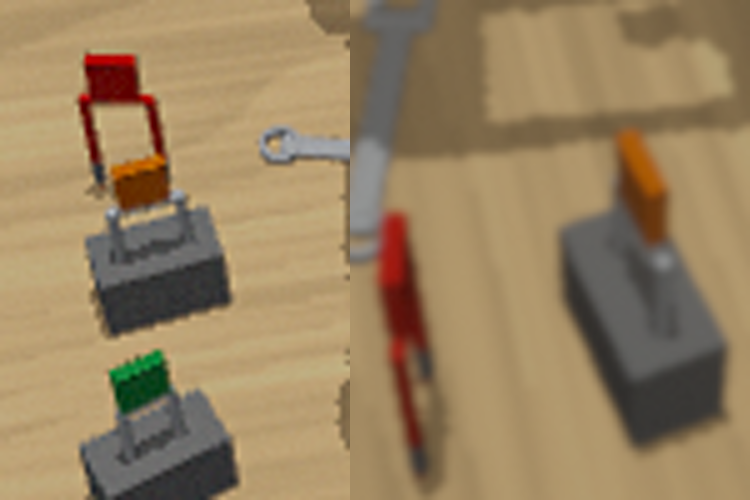

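The crop confirms the choice. The orange-tabbed bolt stands in the grey stand at scene (178,175) and is wider than the green one. The red look-alike stands separately behind it. I'm moving over it now.

Call:
send_rows --steps '[1,-4,-2,0,0,1,-4,-2,0,0,1,-4,-2,0,0,1,-4,-2,0,0,1,-3,-1.8,0,0,1,0,0,0,0,1,0,0,0,0]' --newtons 60

```text
clock: 0.85
position: [0.4767, -0.1903, 0.2312]
ee_rot: [-0.0, 0.708, 0.706, 0.0]
contact_force: [0.2, 0.1, -0.2]
width: 0.0854
gripper_force: 0.0
```

```bash
python3 - <<'E'
from h import *
c,K,T=grab("wrist"); np.savez("w1.npz",c=c,K=K,T=T); cv2.imwrite("pics/w1.png",c[...,::-1]); print(tool().round(4))
E
```

```text
[[ 6.000e-04  1.000e+00  2.000e-04  4.771e-01]
 [ 1.000e+00 -6.000e-04  9.000e-04 -1.897e-01]
 [ 9.000e-04  2.000e-04 -1.000e+00  2.312e-01]
 [ 0.000e+00  0.000e+00  0.000e+00  1.000e+00]]
```

View pics/w1.png

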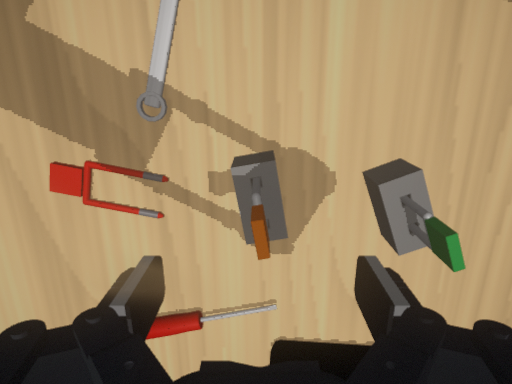

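The wrist view shows the orange tab at (261,232) on the stand at (258,198). The red look-alike lies flat at (100,187) and the green bolt is at (440,240).

```bash
python3 - <<'E'
from h import *
w=np.load("w1.npz");c,K,T=w["c"],w["K"],w["T"]
hsv=cv2.cvtColor(c,cv2.COLOR_RGB2HSV)
m=cv2.inRange(hsv,(7,170,60),(16,255,255)); m[:190]=0;m[270:]=0;m[:,:240]=0;m[:,280:]=0
print(m.sum()//255)
for r in range(200,262,5):
    x=np.where(m[r])[0]; print(r,(x.min(),x.max(),hsv[r,x,2].tolist()) if len(x) else None)
h=np.argwhere(m)[:,::-1].astype(np.int32)
for z in(.139,.121): print(z,cv2.minAreaRect((onplane(h,K,T,z)[:,:2]*1000).astype(np.float32)))
g=cv2.inRange(hsv,(0,0,40),(179,60,140)); g[:145]=0;g[250:]=0;g[:,:228]=0;g[:,292:]=0
n,l,s,ce=cv2.connectedComponentsWithStats(g);i=1+np.argmax(s[1:,4]);h=np.argwhere(l==i)[:,::-1].astype(np.int32)
print(s[i],cv2.minAreaRect((onplane(h,K,T,.055)[:,:2]*1000).astype(np.float32)))
hull=cv2.approxPolyDP(cv2.convexHull(h),4,True)[:,0]; print(hull.tolist(),(onplane(hull,K,T,.055)*1000).round().tolist())
E
```

```text
677
200 None
205 (np.int64(261), np.int64(261), [101])
210 (np.int64(252), np.int64(262), [101, 101, 101, 102, 100, 102, 101, 101, 101, 101, 98])
215 (np.int64(252), np.int64(263), [102, 103, 101, 103, 102, 102, 100, 102, 101, 102, 99, 94])
220 (np.int64(251), np.int64(264), [101, 102, 104, 107, 114, 122, 127, 129, 131, 133, 136, 134, 115, 94])
225 (np.int64(252), np.int64(265), [144, 148, 148, 147, 148, 148, 147, 148, 148, 148, 147, 137, 108, 93])
230 (np.int64(253), np.int64(266), [145, 147, 146, 146, 147, 148, 147, 148, 148, 147, 147, 137, 104, 96])
235 (np.int64(254), np.int64(267), [145, 147, 147, 148, 148, 148, 147, 147, 148, 147, 146, 133, 99, 96])
240 (np.int64(255), np.int64(267), [144, 147, 148, 148, 148, 148, 148, 148, 148, 147, 147, 132, 97])
245 (np.int64(256), np.int64(268), [145, 147, 147, 148, 148, 148, 148, 147, 148, 148, 147, 132, 99])
250 (np.int64(257), np.int64(268), [146, 149, 148, 148, 147, 148, 147, 148, 149, 148, 147, 130])
255 (np.int64(258), np.int64(269), [147, 148, 148, 147, 148, 148, 147, 147, 148, 148, 146, 141])
260 None
0.139 ((477.0901794433594, -219.60472106933594), (10.584503173828125, 44.796146392822266), 8.888307571411133)
0.121 ((477.10113525390625, -227.88150024414062), (11.397043228149414, 48.23503875732422), 8.888235092163086)
[ 231  153   57   91 3102] ((476.44793701171875, -221.2342529296875), (44.303714752197266, 93.68519592285156), 9.925856590270996)
[[287, 237], [246, 242], [231, 172], [235, 158], [260, 153], [273, 157]] [[506.0, -263.0, 55.0], [463.0, -269.0, 55.0], [449.0, -192.0, 55.0], [453.0, -178.0, 55.0], [478.0, -174.0, 55.0], [490.0, -178.0, 55.0]]
```

```bash
python3 - <<'E'
from h import *
w=np.load("w1.npz");c,K,T=w["c"],w["K"],w["T"]
hsv=cv2.cvtColor(c,cv2.COLOR_RGB2HSV)
m=cv2.inRange(hsv,(7,170,120),(16,255,255)); m[:190]=0;m[270:]=0;m[:,:240]=0;m[:,280:]=0
h=np.argwhere(m)[:,::-1].astype(np.int32); r=cv2.minAreaRect((onplane(h,K,T,.139)[:,:2]*1000).astype(np.float32)); print(r)
a=np.deg2rad(r[2]); print("shortdir",np.cos(a),np.sin(a))
T=tool();print(T[:3,:3].T@(np.r_[np.array(r[0])/1000,.2312]-T[:3,3])*100)
E
```

```text
((477.5469665527344, -225.27500915527344), (9.530418395996094, 33.317718505859375), 9.879563331604004)
shortdir 0.9851705883889147 0.17157771351034978
[-3.560287    0.04421903 -0.00521365]
```

Call:
send_rows --steps '[0.3,-3.56,0.05,0,0,0.3,0,0,0,-5,0.3,0,0,0,-4.9,0,0,0,4,0,0,0,0,4,0,0,0,0,3,0,0,0,0,1.4,0,0,0,0,0,0,0,0,0,0,0]' --newtons 60

```text
clock: 1.8
position: [0.4784, -0.2248, 0.1075]
ee_rot: [0.0, 0.643, 0.766, 0.0]
contact_force: [-0.9, 0.3, 0.5]
width: 0.0429
gripper_force: 0.0
```

```bash
python3 - <<'E'
from h import *
c,K,T=grab("wrist"); np.savez("w2.npz",c=c,K=K,T=T); cv2.imwrite("pics/w2.png",c[...,::-1]); print(tool().round(4))
E
```

```text
[[-1.732e-01  9.849e-01  1.700e-03  4.788e-01]
 [ 9.849e-01  1.732e-01 -8.000e-04 -2.253e-01]
 [-1.100e-03  1.600e-03 -1.000e+00  1.082e-01]
 [ 0.000e+00  0.000e+00  0.000e+00  1.000e+00]]
```

View pics/w2.png

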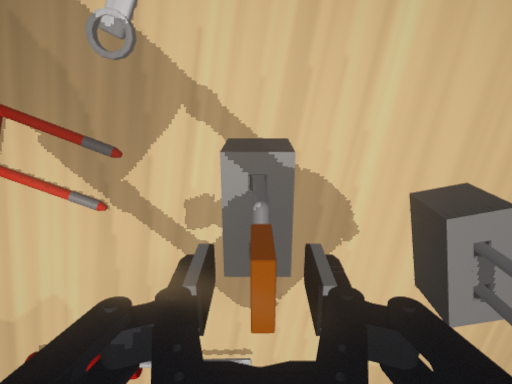

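The tab sits centred between the pads, at column 262 against a finger middle of about 260. Closing and lifting.

Call:
send_rows --steps '[-1,0,0,0,0,-1,0,0,0,0,-1,0,0,0,0,-1,0,0,0,0,-1,0,0,0,0,-1,0,0,-1,0,-1,0,0,-3,0,-1,0,0,-4,0,-1,0,0,-4,0,-1,0,0,-4,0,-1,0,0,-2,0,-1,0,0,0,0]' --newtons 70

```text
clock: 3.05
position: [0.4789, -0.2265, 0.2909]
ee_rot: [0.004, 0.643, 0.765, 0.001]
contact_force: [-0.7, 0.2, -2.0]
width: 0.0088
gripper_force: 69.3
```

```bash
python3 - <<'E'
from h import *
print(tool().round(4), get_state()["contact_force"])
S=np.load("scene0.npz");D=np.load("side0.npz")
# jig centre guess; yellow plate
for nm,M,roi in(("scene",S,(275,160,345,220)),("side",D,(215,150,265,180))):
    hsv=cv2.cvtColor(M["c"],cv2.COLOR_RGB2HSV); m=cv2.inRange(hsv,(20,130,80),(34,255,255));x0,y0,x1,y1=roi
    k=np.zeros_like(m);k[y0:y1,x0:x1]=m[y0:y1,x0:x1]; h=np.argwhere(k)[:,::-1].astype(np.int32)
    print(nm,len(h),cv2.minAreaRect((onplane(h,M["K"],M["T"],.07)[:,:2]*1000).astype(np.float32)))
E
```

```text
[[-0.1718  0.9851  0.0062  0.4789]
 [ 0.9851  0.1719 -0.0039 -0.2265]
 [-0.0049  0.0055 -1.      0.2909]
 [ 0.      0.      0.      1.    ]] [-0.73445732  0.18257483 -2.00768823]
scene 426 ((550.2901000976562, 197.7855224609375), (101.86335754394531, 92.15486907958984), 80.19629669189453)
side 424 ((548.9389038085938, 179.70420837402344), (75.31907653808594, 90.29094696044922), 81.92855072021484)
```

Call:
send_rows --steps '[-1,0,0,0,6,-1,0,0,0,6,-1,0,0,0,6,-1,4.5,0.1,0,0,-1,4.5,0.1,0,0,-1,4.5,0.1,0,0,-1,4.5,0.2,0,0,-1,4.5,0.2,0,0,-1,4.5,0.2,0,0,-1,4.5,0.2,0,0,-1,4.5,0,0,0,-1,3.2,0,0,0]'

```text
clock: 4.25
position: [0.5426, 0.1637, 0.2849]
ee_rot: [-0.001, 0.755, 0.656, -0.001]
contact_force: [-0.8, -0.4, -1.9]
width: 0.009
gripper_force: 69.2
```

Call:
send_rows --steps '[-1,0,0,0,0,-1,0,0,0,0,-1,0,0,0,0]'

```text
clock: 4.55
position: [0.543, 0.1599, 0.2861]
ee_rot: [-0.0, 0.756, 0.655, -0.001]
contact_force: [0.3, 0.5, -0.9]
width: 0.0089
gripper_force: 69.2
```

```bash
python3 - <<'E'
from h import *
c,K,T=grab("wrist"); np.savez("w3.npz",c=c,K=K,T=T); cv2.imwrite("pics/w3.png",c[...,::-1]); print(tool().round(4), get_state()["contact_force"])
E
```

```text
[[ 1.422e-01  9.898e-01 -1.600e-03  5.432e-01]
 [ 9.898e-01 -1.422e-01 -9.000e-04  1.597e-01]
 [-1.200e-03 -1.400e-03 -1.000e+00  2.865e-01]
 [ 0.000e+00  0.000e+00  0.000e+00  1.000e+00]] [-0.9167042  -0.19326944 -2.04420537]
```

View pics/w3.png

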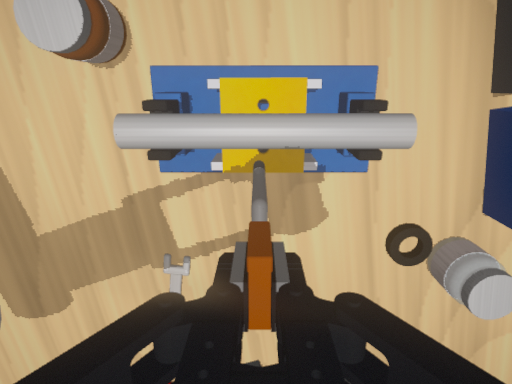

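The wrist view shows the rail at rows 113–149, the plate at columns 220–307, the + hole at (264,104), the − hole peeking out at (262,150) and the near leg tip at (259,165).

```bash
cat > m3.py <<'E'
from h import *
import sys
w=np.load(sys.argv[1]);c,K,T=w["c"],w["K"],w["T"]
hsv=cv2.cvtColor(c,cv2.COLOR_RGB2HSV)
b=cv2.inRange(hsv,(105,150,50),(125,255,255)); b[:,:140]=0;b[:,390:]=0;b[190:]=0
h=np.argwhere(b)[:,::-1].astype(np.int32)
J=cv2.minAreaRect((onplane(h,K,T,.012)[:,:2]*1000).astype(np.float32)); print("jig",J)
y=cv2.inRange(hsv,(20,150,80),(35,255,255)); y[190:]=0
h=np.argwhere(y)[:,::-1].astype(np.int32); print("plate",cv2.minAreaRect((onplane(h,K,T,.07)[:,:2]*1000).astype(np.float32)))
p=(c[92:113,252:276].astype(int).sum(2)); m=(p<280).astype(np.uint8); n,l,s,ce=cv2.connectedComponentsWithStats(m)
for i in range(1,n):
    if s[i,4]>15: q=ce[i]+[252,92]; print("hole",s[i],q,(onplane(q,K,T,.07)*1000).round(1), (onplane(q,K,T,.064)*1000).round(1))
# rail silhouettes edges
top=[];bot=[]
for x in list(range(125,145,2))+list(range(230,300,5))+list(range(385,408,2)):
    g=c[:,x].astype(int); sat=hsv[:,x,1]; k=np.where((sat<40)&(g.sum(1)>200))[0]; k=k[(k>105)&(k<160)]; top.append((x,k.min()-.5));bot.append((x,k.max()+.5))
for nm,e in(("top",top),("bot",bot)):
    e=np.array(e); f=np.polyfit(e[:,0],e[:,1],1); print(nm,f,np.abs(np.polyval(f,e[:,0])-e[:,1]).max())
    P=onplane([[150,np.polyval(f,150)],[380,np.polyval(f,380)]],K,T,.1); d=P[1]-P[0]; print((P*1000).round(1)[:,:2].tolist(),np.rad2deg(np.arctan2(d[1],d[0])))
Tt=tool(); print("tool ang",np.rad2deg(np.arctan2(Tt[1,1],Tt[0,1])))
for z in (0.187,): print("tip px of ideal",proj([(Tt@[x,0,.0993,1])[:3] for x in(.023,-.023)],K,T))
cv2.imwrite("pics/c3.png",cv2.resize(c[85:345,190:340],None,fx=2.3,fy=2.3,interpolation=1)[...,::-1])
E
python3 m3.py w3.npz
```

```text
jig ((0.0, 0.0), (0.0, 0.0), 0.0)
plate ((551.6033935546875, 195.5972900390625), (98.83369445800781, 89.29752349853516), 81.81331634521484)
hole [ 7  8  9  8 39] [262.51282051 102.05128205] [[555.  221.1  70. ]] [[555.  220.8  64. ]]
top [8.23636256e-05 1.13338765e+02] 4.860591762694071
[[445.9, 227.6], [665.7, 196.0]] -8.180799792740059
bot [1.73210342e-03 1.47391182e+02] 2.6584712803117156
[[437.8, 195.0], [664.6, 162.1]] -8.265193095838164
tool ang -8.175444168739652
tip px of ideal [[259.39649763 164.79733744]
 [259.39556027 221.96185259]]
```

View pics/c3.png

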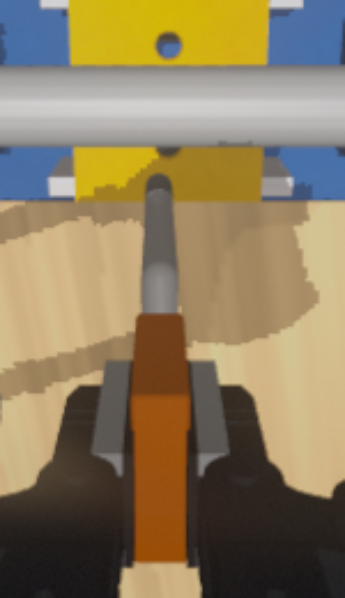

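```bash
python3 - <<'E'
from h import *
w=np.load("w3.npz");c,K,T=w["c"],w["K"],w["T"]; Tt=tool()
a=np.deg2rad(-8.2); jx=np.array([np.cos(a),np.sin(a)]); jy=np.array([-np.sin(a),np.cos(a)])
H=onplane([263.2,104.2],K,T,.07)[0,:2]; print("hole",H,"mid",H-.023*jy)
pc=np.array([.5516,.1956]); print("plate ctr; hole rel",pc,(H-pc)@jx,(H-pc)@jy)
t=onplane([263,113.3],K,T,.1)[0,:2];b=onplane([263,148.2],K,T,.1)[0,:2]; print("rail mid",(t+b)/2,np.linalg.norm(t-b), ((t+b)/2-pc)@jy)
hsv=cv2.cvtColor(c,cv2.COLOR_RGB2HSV); print(hsv[80,180],hsv[160,330])
B=cv2.inRange(hsv,(100,120,40),(130,255,255)); B[:,:140]=0;B[:,390:]=0;B[190:]=0;B[:60]=0
h=np.argwhere(B)[:,::-1].astype(np.int32); J=cv2.minAreaRect((onplane(h,K,T,.012)[:,:2]*1000).astype(np.float32));print("jig",J,(np.array(J[0])/1000-pc)@jx,(np.array(J[0])/1000-pc)@jy)
m=H-.023*jy
for q in (m,pc): print("shift cm",Tt[:3,:3].T@(np.r_[q,Tt[2,3]]-Tt[:3,3])*100)
E
```

```text
hole [0.55539089 0.21886406] mid [0.55211043 0.19609921]
plate ctr; hole rel [0.5516 0.1956] 0.0004340063906886593 0.023566908519408156
rail mid [0.55160105 0.1952831 ] 0.033919109803379865 -0.00031350805688962376
[108 138 166] [108 142 169]
jig ((552.7491455078125, 195.90284729003906), (126.75516510009766, 266.3580017089844), 81.8424301147461) 0.001094202123433429 0.0004636524477272899
shift cm [ 3.73264514  0.36653305 -0.00486381]
shift cm [ 3.675973    0.32310816 -0.00473568]
```

Call:
send_rows --steps '[-1,2,0.2,0,0,-1,1.7,0.15,0,0,-1,0,0,2,0,-1,0,0,2,0,-1,0,0,1.5,0,-1,0,0,0,0,-1,0,0,0,0]'

```text
clock: 5.3
position: [0.5526, 0.1968, 0.2325]
ee_rot: [0.0, 0.755, 0.655, -0.0]
contact_force: [0.3, 0.0, -1.9]
width: 0.0089
gripper_force: 69.1
```

```bash
python3 - <<'E'
from h import *
c,K,T=grab("wrist"); np.savez("w4.npz",c=c,K=K,T=T); cv2.imwrite("pics/w4.png",cv2.resize(c[130:384,130:390],None,fx=2.3,fy=2.3)[...,::-1]);Tt=tool(); print(Tt.round(4), get_state()["contact_force"])
print("ideal tips",proj([(Tt@[x,0,.0993,1])[:3] for x in(.023,-.023)],K,T),"seat",proj([(Tt@[x,0,.0993-.09,1])[:3] for x in(.023,-.023)],K,T))
E
```

```text
[[ 1.413e-01  9.900e-01  1.500e-03  5.530e-01]
 [ 9.900e-01 -1.413e-01  3.000e-04  1.970e-01]
 [ 5.000e-04  1.400e-03 -1.000e+00  2.332e-01]
 [ 0.000e+00  0.000e+00  0.000e+00  1.000e+00]] [ 0.62395094  0.53982893 -1.03479001]
ideal tips [[259.61472573 164.32649274]
 [259.64441205 221.59874054]] seat [[259.63485183 206.2241225 ]
 [259.67742269 288.10357491]]
```

View pics/w4.png

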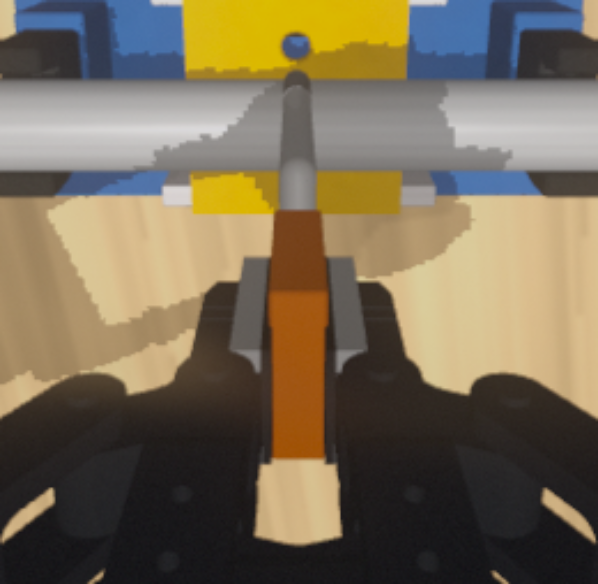

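The leg and the + hole line up in the crop, both at column 296. Lowering the legs past the rail to just above the plate.

Call:
send_rows --steps '[-1,-0.08,0,0.5,0,-1,0,0,0.5,0,-1,0,0,0.5,0,-1,0,0,0.5,0,-1,0,0,0.5,0,-1,0,0,0,0]'

```text
clock: 5.95
position: [0.5516, 0.1961, 0.2063]
ee_rot: [-0.0, 0.755, 0.655, -0.001]
contact_force: [0.6, -1.0, -3.0]
width: 0.0088
gripper_force: 69.1
```

Call:
send_rows --steps '[-1,0,0,0.6,0,-1,0,0,0.6,0,-1,0,0,0.6,0,-1,0,0,0.6,0,-1,0,0,0,0,-1,0,0,0,0]'

```text
clock: 6.55
position: [0.5522, 0.1963, 0.1831]
ee_rot: [-0.0, 0.755, 0.655, -0.0]
contact_force: [0.6, 0.3, -0.9]
width: 0.009
gripper_force: 69.1
```

```bash
python3 - <<'E'
from h import *
c,K,T=grab("wrist"); np.savez("w5.npz",c=c,K=K,T=T); cv2.imwrite("pics/w5.png",cv2.resize(c[100:300,160:360],None,fx=3,fy=3)[...,::-1]);Tt=tool(); print(Tt.round(4), get_state()["contact_force"])
E
```

```text
[[ 1.409e-01  9.900e-01  4.000e-04  5.524e-01]
 [ 9.900e-01 -1.409e-01  1.000e-04  1.963e-01]
 [ 1.000e-04  4.000e-04 -1.000e+00  1.834e-01]
 [ 0.000e+00  0.000e+00  0.000e+00  1.000e+00]] [ 0.86993759  0.0421261  -1.61995508]
```

View pics/w5.png

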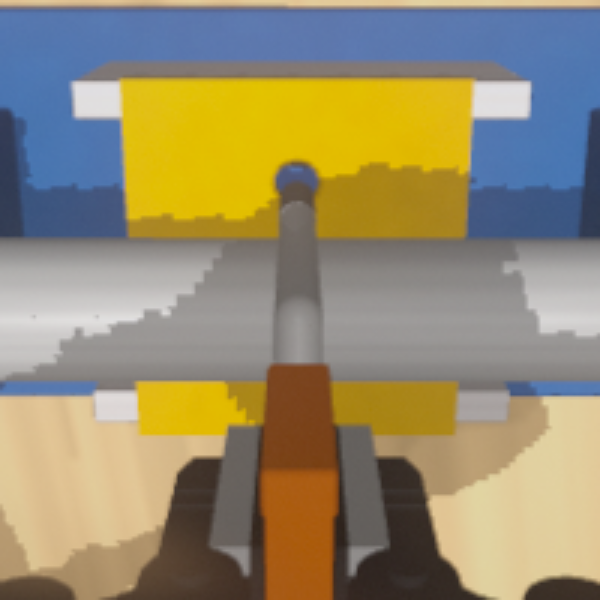

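The leg heads straight for the hole: in the crop the tip is at (297,190) and the hole at (297,180). Feeling down gently.

Call:
send_rows --steps '[-1,0,0,0.4,0,-1,0,0,0.4,0,-1,0,0,0.3,0,-1,0,0,0.2,0,-1,0,0,0.2,0,-1,0,0,0.2,0,-1,0,0,0,0]'

```text
clock: 7.3
position: [0.552, 0.1962, 0.166]
ee_rot: [-0.0, 0.755, 0.655, -0.0]
contact_force: [-0.3, 0.3, -2.6]
width: 0.0092
gripper_force: 69.1
```

Call:
send_rows --steps '[-1,0,0,0.2,0,-1,0,0,0.2,0,-1,0,0,0.2,0,-1,0,0,0,0]'

```text
clock: 7.7
position: [0.552, 0.1962, 0.1599]
ee_rot: [-0.0, 0.755, 0.655, -0.0]
contact_force: [0.3, -0.4, -1.6]
width: 0.0089
gripper_force: 69.1
```

Call:
send_rows --steps '[-1,0,0,0.2,0,-1,0,0,0.2,0,-1,0,0,0.2,0,-1,0,0,0,0]'

```text
clock: 8.1
position: [0.5523, 0.1961, 0.1543]
ee_rot: [0.0, 0.755, 0.655, -0.0]
contact_force: [0.2, -0.6, -0.9]
width: 0.0089
gripper_force: 69.4
```

Call:
send_rows --steps '[-1,0,0,0.2,0,-1,0,0,0.2,0,-1,0,0,0.2,0,-1,0,0,0,0]'

```text
clock: 8.5
position: [0.5529, 0.1962, 0.1492]
ee_rot: [0.001, 0.755, 0.655, 0.001]
contact_force: [-0.9, -1.6, 4.3]
width: 0.0087
gripper_force: 70.2
```

Call:
send_rows --steps '[-1,0,0,0.2,0,-1,0,0,0.2,0,-1,0,0,0,0]' --newtons 90

```text
clock: 8.8
position: [0.5529, 0.1961, 0.1445]
ee_rot: [0.001, 0.755, 0.655, 0.001]
contact_force: [1.4, -0.7, 0.8]
width: 0.0087
gripper_force: 89.8
```

Call:
send_rows --steps '[-1,0,0,0.2,0,-1,0,0,0.2,0,-1,0,0,0,0,-1,0,0,0,0]'

```text
clock: 9.2
position: [0.5526, 0.1962, 0.1403]
ee_rot: [0.0, 0.755, 0.655, 0.0]
contact_force: [1.0, -2.3, 2.9]
width: 0.009
gripper_force: 90.1
```

Call:
send_rows --steps '[-1,0,0,0.1,0,-1,0,0,0.1,0,-1,0,0,0,0,-1,0,0,0,0]'

```text
clock: 9.6
position: [0.5524, 0.1963, 0.1385]
ee_rot: [0.0, 0.755, 0.655, 0.0]
contact_force: [1.5, -1.5, 5.5]
width: 0.0088
gripper_force: 90.3
```

Call:
send_rows --steps '[-1,0,0,0.1,0,-1,0,0,0,0]'

```text
clock: 9.8
position: [0.5523, 0.1963, 0.1374]
ee_rot: [0.0, 0.755, 0.655, 0.0]
contact_force: [0.4, -1.2, 4.6]
width: 0.009
gripper_force: 90.5
```

Call:
send_rows --steps '[-1,0,0,0.1,0,-1,0,0,0,0]'

```text
clock: 10.0
position: [0.5522, 0.1963, 0.1364]
ee_rot: [0.0, 0.755, 0.655, 0.0]
contact_force: [0.7, -1.2, 3.9]
width: 0.0088
gripper_force: 90.5
```

Call:
send_rows --steps '[-1,0,0,0.1,0,-1,0,0,0,0]'

```text
clock: 10.2
position: [0.5522, 0.1963, 0.1354]
ee_rot: [-0.0, 0.755, 0.655, 0.0]
contact_force: [-0.3, -2.1, 4.5]
width: 0.0086
gripper_force: 90.5
```

Call:
send_rows --steps '[-1,0,0,0.1,0,-1,0,0,0,0]'

```text
clock: 10.4
position: [0.5521, 0.1963, 0.1343]
ee_rot: [-0.0, 0.755, 0.655, -0.0]
contact_force: [1.0, -1.4, 5.2]
width: 0.0089
gripper_force: 90.5
```

Call:
send_rows --steps '[-1,0,0,0.1,0,-1,0,0,0,0]'

```text
clock: 10.6
position: [0.5521, 0.1963, 0.1335]
ee_rot: [-0.0, 0.755, 0.655, 0.0]
contact_force: [0.4, -1.3, 6.3]
width: 0.0088
gripper_force: 90.7
```

Call:
send_rows --steps '[-1,0,0,0.05,0,-1,0,0,0,0]'

```text
clock: 10.8
position: [0.5521, 0.1963, 0.1333]
ee_rot: [-0.0, 0.755, 0.655, 0.0]
contact_force: [-0.2, -0.4, 7.7]
width: 0.0087
gripper_force: 90.9
```

Call:
send_rows --steps '[-1,0,0,0.05,0,-1,0,0,0,0]'

```text
clock: 11.0
position: [0.5522, 0.1963, 0.1331]
ee_rot: [0.0, 0.755, 0.655, 0.0]
contact_force: [-1.0, -2.1, 7.8]
width: 0.0086
gripper_force: 91.0
```

Call:
send_rows --steps '[-1,0,0,0.05,0,-1,0,0,0,0]'

```text
clock: 11.2
position: [0.5522, 0.1964, 0.1328]
ee_rot: [0.0, 0.755, 0.655, 0.0]
contact_force: [-1.0, -1.6, 9.6]
width: 0.0084
gripper_force: 91.2
```

Call:
send_rows --steps '[-1,0,0,0.05,0,-1,0,0,0,0,-1,0,0,0,0]'

```text
clock: 11.5
position: [0.5522, 0.1963, 0.1325]
ee_rot: [0.0, 0.755, 0.655, 0.0]
contact_force: [-1.0, -1.9, 10.3]
width: 0.0092
gripper_force: 91.3
```

Call:
send_rows --steps '[-1,0,0,0.05,0,-1,0,0,0,0]'

```text
clock: 11.7
position: [0.5522, 0.1963, 0.1322]
ee_rot: [0.0, 0.755, 0.655, 0.0]
contact_force: [-1.6, -1.2, 11.4]
width: 0.0086
gripper_force: 91.5
```

Call:
send_rows --steps '[-1,0,0,0.05,0,-1,0,0,0,0,-1,0,0,0,0]'

```text
clock: 12.0
position: [0.5522, 0.1963, 0.1319]
ee_rot: [0.0, 0.755, 0.655, 0.0]
contact_force: [-1.2, -2.1, 11.5]
width: 0.0086
gripper_force: 91.7
```

Call:
send_rows --steps '[-1,0,0,0.05,0,-1,0,0,0,0,0,0,0,0,0,0,0,0,0,0,0,0,0,0,0,0,0,0,0,0]'

```text
clock: 12.6
position: [0.5517, 0.1964, 0.129]
ee_rot: [-0.001, 0.755, 0.655, -0.001]
contact_force: [-0.6, 0.0, -0.4]
width: 0.0426
gripper_force: 0.0
```

Call:
send_rows --steps '[0,0,0,-1,0,0,0,0,-3,0,0,0,0,-4,0,0,0,0,-4,0,0,-3,0,0,0,0,-3,0,0,0,0,0,0,0,0,0,0,0,0,0]'

```text
clock: 13.4
position: [0.5438, 0.1368, 0.2504]
ee_rot: [-0.0, 0.756, 0.655, 0.001]
contact_force: [-0.1, 0.1, -1.2]
width: 0.0428
gripper_force: 0.0
```

```bash
python3 - <<'E'
from h import *
c,K,T=grab("wrist"); d,_,_=grab("side"); print(tool()[:3,3],get_state()["contact_force"])
cv2.imwrite("pics/end.png",np.hstack([cv2.resize(c[60:310,130:390],(400,385)),cv2.resize(d[120:220,180:284],(400,385))])[...,::-1])
E
```

```text
[0.54389703 0.13757265 0.24997259] [ 0.16097368 -0.16293228 -0.68828634]
```

View pics/end.png

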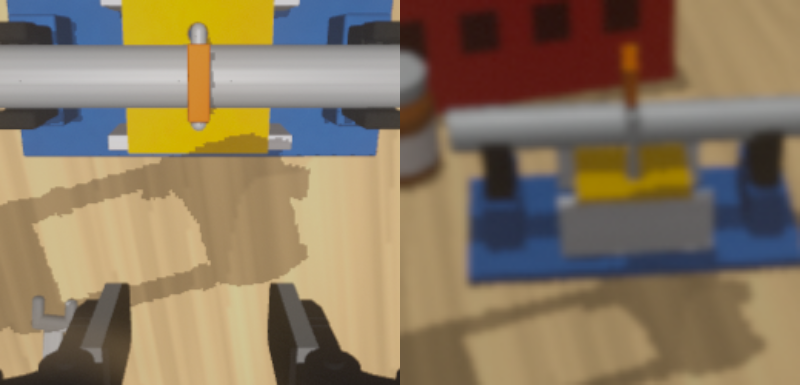

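The bolt sits upright over the rail. Its tab is at crop (199,85), both legs go through the plate, and the gripper is clear. Handing in.

```bash
python3 -c "
from rig import sign_off; print(sign_off())"
```

```text
the job is handed in; nothing more can be done
None
```

The orange-tabbed U-bolt is over the rail with both legs through the yellow plate and held by the clips. By the force readings, its bar presses the rail down about 2 mm. The gripper is open and clear, and the job was handed in at about 13.5 s.

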